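# Bring the sample books out over the display edge

## Task

On the pale-wood display riser, the red and the yellow sample book have been shoved back, so customers cannot get their fingers under them. Without picking them up, gently push each one straight out over the riser's customer-side edge (the long edge away from the robot) until it lies square to that edge and sticks out just as far as the teal book between them. Leave the teal book and everything else on the riser and the counter where it is.

Things in the scene. Friction and masses are not known exactly. Their poses are not given: they have to be found in the camera images.
- red_book: thin hardcover red book with a cream compass star, 150 long (its x) x 110 wide (its y) x 12 thick (z), 0.11 to 0.23 kg, on the riser about 165 to one side of the teal book, shoved back, up to 0.2 rad askew. Origin: centre of its underside; +x to the customer side, away from the robot, z up. A rigid slab that slides on the board
- red_book_edge (a point): middle of the red book's leading (customer-side) edge, on its upper face: 75 ahead of its centre along its x, 12 above the riser's top
- red_book_back (a point): middle of the red book's rear edge (facing the robot), on its upper face: 75 behind its centre along its x, 12 above the riser's top
- yellow_book: thin hardcover yellow book with green hills and a red sun, 150 long (its x) x 110 wide (its y) x 12 thick (z), 0.11 to 0.23 kg, on the riser about 165 to one side of the teal book, shoved back, up to 0.2 rad askew. Origin: centre of its underside; +x to the customer side, away from the robot, z up. A rigid slab that slides on the board
- yellow_book_edge (a point): middle of the yellow book's leading (customer-side) edge, on its upper face: 75 ahead of its centre along its x, 12 above the riser's top
- yellow_book_back (a point): middle of the yellow book's rear edge (facing the robot), on its upper face: 75 behind its centre along its x, 12 above the riser's top
- teal_book: thin hardcover teal book with a white globe in a brass frame, 150 long (its x) x 110 wide (its y) x 12 thick (z), 0.11 to 0.23 kg, in the middle of the riser, square and already sticking out over its edge by the right amount (28 to 44): the pattern. Origin: centre of its underside; +x to the customer side, away from the robot, z up. A rigid slab that slides on the board
- teal_book_edge (a point): middle of the teal book's leading (customer-side) edge, on its upper face: 75 ahead of its centre along its x, 12 above the riser's top
- riser: fixed pale-wood display riser, 260 deep (its x) x 680 wide (its y) x 90 high: an 18 mm board with a smooth flat top, standing on the counter on end panels. Origin at the centre of its underside on the counter; +x points to the customer side, away from the robot
- riser_edge (a point): middle of the riser's customer-side top edge: 130 ahead of the riser's origin along its x and 90 above the counter. The edge runs along the riser's y
- tea_tin: round green tea tin with a brass lid and white band, 48 across, 44 high, standing on the riser behind the teal book; loose, to be left alone. Origin at the centre of its underside
- card_box: dark blue playing-card box with a white face and red diamond, standing on its long side on one end of the riser, 20 x 88 x 63 high (x, y, z); loose, to be left alone. Origin at the centre of its underside
- globe: little cork globe on a black foot, 60 across, 84 high, standing on the other end of the riser; loose, to be left alone. Origin at the centre of its underside
- bell: brass counter bell on a black base, 80 across, 61 high, on the counter at the left of the riser; loose, to be left alone. Origin at the centre of its underside
- pen_cup: white and blue pot of pens, 76 across, 142 high over the pens, on the counter at the right; loose, to be left alone. Origin at the centre of its underside
- card_terminal: black card payment terminal with screen and keys, 165 x 78 x 50 high, on the counter at the left; loose, to be left alone. Origin at the centre of its underside
There are look-alikes about, which are no part of the job. There is more than one size of the yellow_book; the job needs the larger. Of the things that look like the teal_book, the larger one is meant.

How it is judged:
At the end, for the whole second after the job is handed in: Red and yellow book lie flat and still on the riser, leading edges level with the teal book's within 8 mm, within 0.09 rad of square to the riser's edge, edge middles within 215 mm of the teal one's (pushed straight, not sideways); teal book flat and moved under 6 mm (x of red_book_edge in the frame of teal_book_edge between -0.008 and 0.008 m and angle between the x axis of each of red_book, yellow_book and the x axis of riser, either way round below 0.09 rad and horizontal distance between each of red_book_edge, yellow_book_edge and teal_book_edge below 0.215 m and z of red_book in the frame of riser between 0.086 and 0.094 m and angle between each of red_book, yellow_book, teal_book's own z axis and vertical below 0.05 rad and linear speed of each of red_book, yellow_book below 0.02 m/s and x of yellow_book_edge in the frame of teal_book_edge between -0.008 and 0.008 m and z of yellow_book in the frame of riser between 0.086 and 0.094 m and distance of teal_book from where it was at the start of the episode below 0.006 m); the robot touches nothing.
It fails at once if the red or yellow book is lifted off the riser, tipped up or dropped (z of any of red_book, yellow_book in the frame of riser above 0.104 m or z of any of red_book, yellow_book in the frame of riser below 0.075 m or angle between any of red_book, yellow_book's own z axis and vertical above 0.2 rad).
It fails at once if the red or yellow book is pressed or squeezed hard (over 25 N) (contact force between the fingers and red_book above 25 N or contact force between the fingers and yellow_book above 25 N).
It fails at once if the teal book is moved by more than 6 mm (distance of teal_book from where it was at the start of the episode above 0.006 m).
It fails at once if another thing on the riser or counter is moved by more than 10 mm (distance of any of tea_tin, card_box, globe, bell, pen_cup, card_terminal from where it was at the start of the episode above 0.01 m).
It also fails if it takes over 54 s, if anything falls off the work surface, if the arm or the gripper's body presses on something with over 40 N, if the wrist force passes 120 N, or if a joint passes its speed limit or range.

## Robot

A 6-joint arm with a two-finger parallel gripper is mounted at the origin on the work surface. World frame = base frame: x ahead of the robot, y to its left, z up, the work surface at z = 0. Lengths are in m, angles in rad, forces in N, time in s.
With the tool pointing down it reaches from about 0.35 to 0.975 m from the base axis. Payload 4.9 kg.
Tool frame: the origin (TCP) lies at the very end of the fingers, on their centre line; the grasp point (between the pads) lies 19 mm behind it; z points along the fingers, y is the line along which they close (so a half turn about z gives the same grasp; the last joint's range is limited). The gripper opens to 85 mm and grips with 20 to 120 N. Pads are 22 mm wide; open, the fingers measure 114 mm over their backs; the gripper's body (76 mm by 85 mm) begins 54 mm behind the grasp point. The pads swing forward as they close: fully open they stand 13 mm farther back than shut.
Start: joints at [1.214, 0.053, 1.613, -0, 1.476, -0.119], TCP at [0.147, 0.607, 0.191] pointing down, gripper open.
Joint ranges: [-3.01, 3.01], [-1.01, 2.22], [0.06, 2.58], [-1.02, 4.17], [0.09, 2.62], [-3.14, 3.14]. Speed limits (rad/s): [2.57, 2.57, 3.14, 3.14, 3.14, 3.14].

## Interface

Orientations are given as a 3x3 rotation matrix whose columns are the frame's x, y, z axes.
In Python, from rig import manip gives the robot as it stands.
- The arm moves only by the tool jog_arm, never from a script. Its argument "steps" is a list of rows, each a list of 6 numbers: the shift along the tool's x, y, z in cm, then the turn, a rotation vector about the tool's x, y, z in rad. A call has 1 to 20 rows; each row shifts and turns the commanded pose from where the row before left it, along the tool's axes as they then stand; what a row does not reach is not made up. A row lasts 1/10 s, in which the tool goes at most 50 mm and 8.59 degrees, less where a joint would pass 70% of its speed; a pose out of reach is approached as far as the arm can. A call with a gripper value outside its range is refused whole. "gripper" is the opening, from 0 (shut) to 1 (fully open), set as the call begins (left out, the last holds). The fingers move at their own pace and stop on an object; "force" is the grip in N (left out, the last holds). Time passes only in rows, so rows that do not move let the fingers close. It gives the time, the measured TCP pose, the force, the opening and the grip force at its end, in the units of the state.
- manip.get_state(): the state, without advancing time (a new reading comes with each control period).
- manip.snapshot(name): name is "side" or "top"; returns a dict with "pixels" (384x512x3 uint8, red, green, blue), "mtx" (3x3 intrinsics, pixels), "pose" (4x4, takes a point from camera to world coordinates). Camera axes: x right, y up, looking along -z (the intrinsics and any distortion apply to the point x, -y, -z); pixel columns grow to the right and rows downward; lengths in m; the calibration is good to about 2 mm. A picture is of the moment at which its call begins. There is no depth.
- manip.job_done(): hands the job in; it is judged then, once.
Trained networks look in a picture, given as the dict that the camera call returned (one of the last four; its "shot" number tells which), for a name from the list of things; names that differ only in an ending like _2 or _b are one class to them, and where a whole thing is asked for, a point or a joint stands for the part that bears it (a point fixed in the world has none). Each returns a list of dicts, best first, with "score" (0 to 1); they miss things now and then, are a little off and sometimes report something else, mostly with a low value. They report only what shows in the picture. A call takes as long as a camera call. They do not tell look-alikes from the thing itself.
- manip.boxes_of(name, picture): "centre" ([x, y, z] in m, in world coordinates, good to about 4 mm: the middle of the surface that is visible of it).
- manip.masks_of(name, picture): "mask" (384x512 bool, what is visible of it).
- manip.landmark_of(name, picture): "centre" ([x, y, z] in m, in world coordinates, good to about 4 mm: a listed point, or the origin of a listed thing).
The state is a dict: "time": time; "qpos": joint angles; "joint_vel": joint speeds; "joint_efforts": joint torques, N m; "position": TCP position; "tcp_rot": TCP orientation; "contact_force": force on the tool from outside, world axes, zero at the start; "wrist_torque": the same for the moment, N m; "gripper_width": finger opening in m; "grip_force": force on a finger pad.
Only numpy, scipy, OpenCV 4.12 (cv2) and the standard library are available. Lean on these libraries where they do the work, as an engineer would, in place of code of your own. Each camera call takes 0.05 s, during which the arm holds its last target. There are 200 camera calls.

## Working session

There is one attempt and no reset: what is moved stays moved. The work goes in short steps, Python scripts to look and compute and a tool call to move; the robot and the scene stay as the last step left them, time stands still between calls to the robot, and variables do not carry over. Pictures are saved under pics/ and viewed, at most 10 in all, crops included, and the job is handed in when it is done.

Besides the shell and the picture viewer there is one more tool, called after ">>>" as a command line: name --pt "numbers of a row" for each row, then --argument value for the rest. jog_arm: Moves the arm, as the interface text tells. Its arguments: {"type":"object","properties":{"steps":{"type":"array"},"gripper":{"type":"number"},"force":{"type":"number"}},"required":["steps"]}

```bash
mkdir -p pics; python3 - <<'E'
from rig import manip
import cv2,numpy as np
for n in ("top","side"):
    p=manip.snapshot(n); cv2.imwrite(f"pics/{n}0.png",cv2.resize(p["pixels"][:,:,::-1],(800,600),interpolation=cv2.INTER_CUBIC))
    print(n,p["mtx"].tolist(),p["pose"].round(4).tolist())
    for k in ["red_book","red_book_edge","red_book_back","yellow_book","yellow_book_edge","yellow_book_back","teal_book","teal_book_edge","riser","riser_edge","tea_tin","card_box","globe","bell","pen_cup","card_terminal"]:
        print(k,[(round(d["score"],2),np.round(d["centre"],3).tolist()) for d in manip.landmark_of(k,p)])
s=manip.get_state();print(s["position"],s["tcp_rot"],s["time"],s["gripper_width"])
E
```

```text
top [[378.57561767866383, 0.0, 256.56600603545917], [0.0, 378.57561767866383, 197.08909741896758], [0.0, 0.0, 1.0]] [[0.0686, 0.9746, -0.2134, 0.2692], [-0.9976, 0.0663, -0.018, -0.027], [-0.0034, 0.2141, 0.9768, 1.2342], [0.0, 0.0, 0.0, 1.0]]
red_book [(0.93, [0.585, 0.185, 0.088])]
red_book_edge []
red_book_back [(0.58, [0.505, 0.172, 0.101])]
yellow_book [(0.55, [0.563, -0.145, 0.092]), (0.24, [0.642, 0.304, 0.088])]
yellow_book_edge [(0.95, [0.285, -0.249, 0.007]), (0.93, [0.639, -0.145, 0.104])]
yellow_book_back [(0.83, [0.494, -0.142, 0.108]), (0.83, [0.34, -0.172, 0.008]), (0.72, [0.487, 0.03, 0.088]), (0.24, [0.506, 0.174, 0.101])]
teal_book [(0.76, [0.303, 0.214, -0.001]), (0.61, [0.564, -0.147, 0.09])]
teal_book_edge [(0.95, [0.724, 0.005, 0.102]), (0.62, [0.281, 0.268, 0.008])]
riser [(0.97, [0.558, 0.018, -0.001]), (0.71, [0.504, 0.177, 0.099])]
riser_edge [(0.37, [0.509, 0.173, 0.101])]
tea_tin [(0.7, [0.486, 0.03, 0.091])]
card_box []
globe [(0.71, [0.61, -0.273, 0.092])]
bell [(0.29, [0.608, -0.275, 0.091])]
pen_cup [(0.58, [0.43, -0.515, 0.005]), (0.46, [0.505, 0.174,
[... 800 characters left out ...]
l_book_edge [(0.76, [0.277, 0.269, 0.006]), (0.57, [0.722, 0.008, 0.104]), (0.57, [0.508, 0.18, 0.101])]
riser [(0.95, [0.557, 0.015, 0.003])]
riser_edge [(0.91, [0.687, 0.016, 0.093])]
tea_tin [(0.52, [0.478, 0.032, 0.094])]
card_box [(0.49, [0.643, 0.307, 0.09])]
globe [(0.86, [0.61, -0.272, 0.093]), (0.74, [0.723, 0.007, 0.102])]
bell [(0.62, [0.572, 0.468, 0.0])]
pen_cup [(0.9, [0.431, -0.518, -0.005])]
card_terminal [(0.75, [0.385, 0.512, 0.001]), (0.22, [0.507, 0.179, 0.101])]
[0.14721659 0.60741522 0.1914159 ] [[-9.71859229e-01  2.35562386e-01 -2.88029503e-05]
 [ 2.35562385e-01  9.71859229e-01  2.97282187e-05]
 [ 3.49952632e-05  2.21067520e-05 -9.99999999e-01]] 1.7 0.08557793504511828
```

View pics/top0.png

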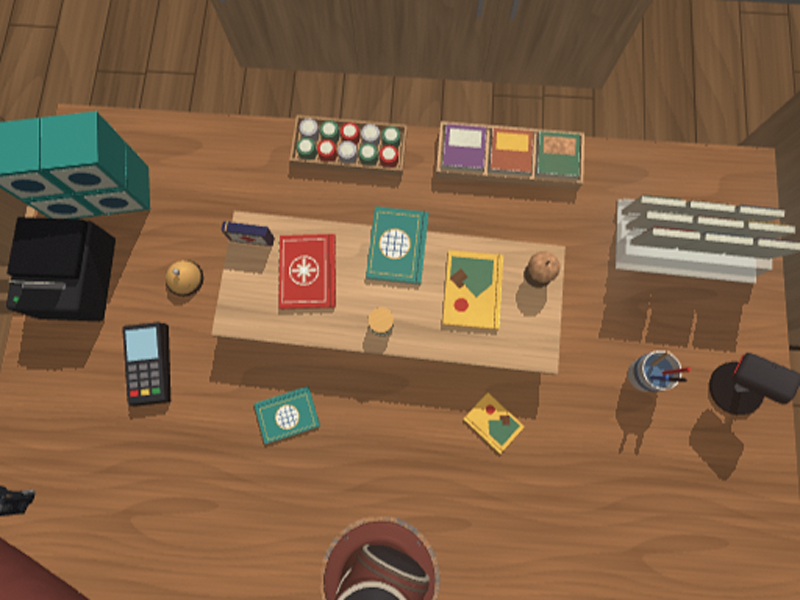

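View pics/side0.png

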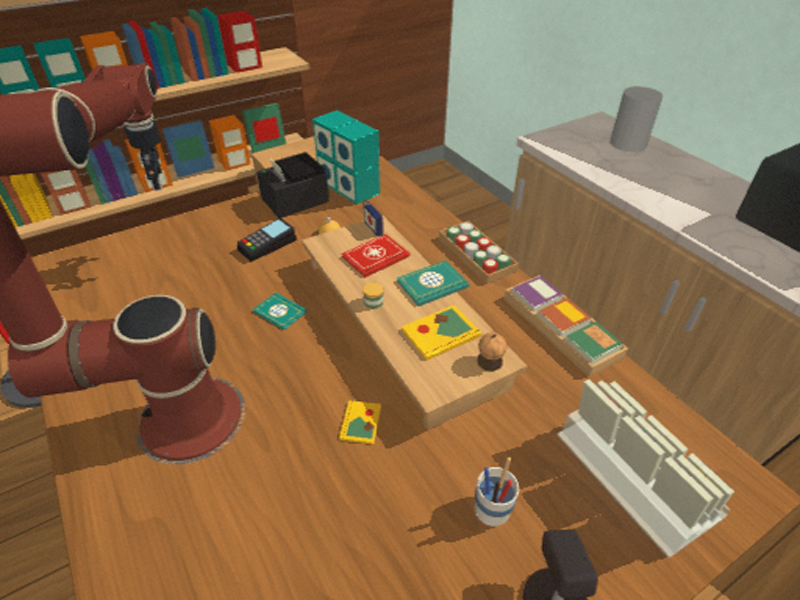

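The top picture shows the red book at (306,271), the large teal book at (396,245) and the large yellow book at (471,290), all on the riser. The look-alikes are the small teal book at (287,416) and the small yellow book at (493,422), both on the counter. I choose the ones on the riser, and next I fit their poses by silhouette and check that in a crop.

```bash
cat > h.py <<'E'
from rig import manip
import cv2,numpy as np
from scipy.optimize import minimize
def proj(p,P):
    c=(np.asarray(P)-p["pose"][:3,3])@p["pose"][:3,:3]; c=c*[1,-1,-1]
    q=c@p["mtx"].T; return q[:,:2]/q[:,2:]
def corners(x,y,t,L=.15,W=.11,z0=.09,z1=.102):
    c,s=np.cos(t),np.sin(t)
    return np.array([[x+c*a*L/2-s*b*W/2,y+s*a*L/2+c*b*W/2,z] for z in(z0,z1) for a,b in((1,1),(1,-1),(-1,-1),(-1,1))])
def iou(v,p,m,S=4):
    h=cv2.convexHull((proj(p,corners(*v))*16*S+ (S-1)*8).astype(np.int32))
    r=cv2.fillPoly(np.zeros(m.shape,np.uint8),[h],1,shift=4)>0
    return (r&m).sum()/(r|m).sum()
def cmask(p,kind,v0,S=4):
    hsv=cv2.cvtColor(cv2.resize(p["pixels"],None,fx=S,fy=S,interpolation=cv2.INTER_LINEAR),cv2.COLOR_RGB2HSV).astype(int)
    H,s,V=hsv[...,0],hsv[...,1],hsv[...,2]
    m={"red":((H<6)|(H>172))&(s>150)&(V>60),"yellow":(H>20)&(H<32)&(s>170)&(V>90),"teal":(H>75)&(H<100)&(s>110)&(V>35)}[kind]
    big=cv2.convexHull((proj(p,corners(*v0,L=.19,W=.15))*S).astype(np.int32))
    roi=cv2.fillPoly(np.zeros(m.shape,np.uint8),[big],1)
    m=cv2.morphologyEx((m&(roi>0)).astype(np.uint8),cv2.MORPH_OPEN,np.ones((5,5)))
    pts=cv2.findNonZero(m); hull=cv2.convexHull(pts)
    return cv2.fillPoly(np.zeros_like(m),[hull],1)>0
def fit(p,kind,v0):
    m=cmask(p,kind,v0)
    f=lambda d:1-iou(np.array(v0)+np.array(d)*[.01,.01,.1],p,m)
    r=min((minimize(f,s,method="Nelder-Mead",options=dict(initial_simplex=np.array(s)+np.vstack([np.zeros(3),np.eye(3)*.7]),xatol=.01,fatol=1e-5)) for s in([0,0,0],[.3,-.3,1],[-.3,.3,-1])),key=lambda r:r.fun)
    v=np.array(v0)+r.x*[.01,.01,.1]; return v,1-r.fun,m
G={"red":(.582,.185,.05),"yellow":(.567,-.145,0),"teal":(.647,.008,0)}
def report(tag,G=G):
    for n in("top","side"):
        p=manip.snapshot(n); im=cv2.resize(p["pixels"][:,:,::-1],None,fx=4,fy=4,interpolation=cv2.INTER_CUBIC).copy()
        for k,g in G.items():
            v,q,m=fit(p,k,g); e=v[:2]+.075*np.array([np.cos(v[2]),np.sin(v[2])]); b=2*v[:2]-e
            print(n,k,"c",v.round(4),"iou %.3f"%q,"edge",e.round(4),"back",b.round(4))
            cv2.polylines(im,[cv2.convexHull((proj(p,corners(*v))*4+1.5).astype(np.int32))],True,(255,0,255),1)
        uv=(proj(p,[[.62,.02,.1]])*4).astype(int)[0]
        x0=max(uv[0]-480,0);y0=max(uv[1]-300,0)
        cv2.imwrite(f"pics/{tag}_{n}.png",cv2.resize(im[y0:y0+600,x0:x0+960],(800,500),interpolation=cv2.INTER_AREA))
E
python3 -c "from h import *;report('fit0')"
```

```text
top red c [0.5821 0.1868 0.1028] iou 0.980 edge [0.6567 0.1945] back [0.5075 0.1791]Traceback (most recent call last):
  File "<string>", line 1, in <module>
    from h import *;report('fit0')
                    ~~~~~~^^^^^^^^
  File "h.py", line 33, in report
    v,q,m=fit(p,k,g); e=v[:2]+.075*np.array([np.cos(v[2]),np.sin(v[2])]); b=2*v[:2]-e
          ~~~^^^^^^^
  File "h.py", line 24, in fit
    m=cmask(p,kind,v0)
  File "h.py", line 21, in cmask
    pts=cv2.findNonZero(m); hull=cv2.convexHull(pts)
                                 ~~~~~~~~~~~~~~^^^^^
cv2.error: OpenCV(4.12.0) /io/opencv/modules/imgproc/src/convhull.cpp:143: error: (-215:Assertion failed) total >= 0 && (depth == CV_32F || depth == CV_32S) in function 'convexHull'
```

```bash
python3 - <<'E'
from h import *
p=manip.snapshot("top"); hsv=cv2.cvtColor(p["pixels"],cv2.COLOR_RGB2HSV)
u=proj(p,corners(.567,-.145,0)).astype(int);print(u)
print(hsv[160:215:5,285:322:4].reshape(-1,3).tolist())
E
```

```text
[[285 160]
 [320 163]
 [319 209]
 [283 207]
 [286 159]
 [321 162]
 [319 209]
 [283 206]]
[[15, 106, 202], [18, 142, 223], [17, 130, 219], [17, 120, 209], [16, 112, 205], [15, 104, 204], [15, 105, 207], [15, 106, 207], [15, 106, 207], [15, 108, 204], [15, 103, 188], [57, 58, 128], [69, 79, 122], [72, 83, 120], [34, 98, 141], [24, 121, 169], [20, 150, 213], [20, 156, 218], [20, 160, 236], [23, 158, 237], [15, 97, 134], [60, 60, 124], [62, 67, 125], [62, 65, 125], [62, 65, 125], [62, 66, 127], [62, 64, 127], [62, 65, 125], [20, 160, 237], [21, 158, 233], [17, 122, 146], [54, 61, 118], [11, 133, 117], [13, 125, 114], [61, 64, 127], [61, 63, 126], [61, 63, 126], [62, 65, 125], [20, 160, 236], [18, 145, 220], [19, 156, 188], [18, 163, 218], [12, 131, 109], [64, 68, 127], [60, 63, 126], [61, 63, 126], [61, 63, 126], [64, 68, 128], [19, 161, 190], [17, 129, 204], [20, 161, 238], [21, 158, 236], [21, 159, 238], [20, 158, 235], [64, 69, 126], [60, 60, 127], [68, 73, 122], [20, 160, 233], [19, 154, 159], [15, 108, 193], [20, 160, 236], [21, 157, 235], [18, 164, 228], [19, 161, 231], [21, 159, 234], [22, 147, 203], [20, 159, 232], [20, 159, 232], [19, 158, 189], [15, 107, 196], [20, 159, 236], [21, 158, 234], [3, 179, 184], [3, 179, 185], [21, 158, 235], [21, 158, 236], [21, 157, 235], [20, 159, 234], [19, 160, 190], [15, 107, 208], [20, 159, 236], [21, 158, 236], [21, 156, 238], [21, 158, 237], [21, 160, 235], [21, 158, 236], [21, 159, 236], [21, 158, 235], [20, 159, 237], [16, 105, 206], [21, 159, 236], [20, 158, 235], [21, 159, 236], [21, 158, 235], [21, 158, 238], [21, 158, 238], [21, 158, 238], [21, 158, 236], [21, 159, 239], [14, 105, 196], [15, 108, 134], [16, 107, 138], [16, 106, 139], [15, 104, 137], [15, 106, 135], [16, 115, 129], [17, 134, 141], [18, 144, 161], [18, 153, 177], [16, 107, 202]]
```

```bash
sed -i 's/(H>20)&(H<32)&(s>170)&(V>90)/(H>=18)\&(H<32)\&(s>133)\&(V>90)/' h.py; python3 -c "from h import *;report('fit0')"
```

```text
top red c [0.5821 0.1868 0.1028] iou 0.980 edge [0.6567 0.1945] back [0.5075 0.1791]
top yellow c [ 0.5662 -0.1448 -0.0238] iou 0.988 edge [ 0.6412 -0.1466] back [ 0.4912 -0.143 ]
top teal c [ 0.6504  0.0096 -0.0235] iou 0.924 edge [0.7254 0.0078] back [0.5755 0.0113]
side red c [0.5845 0.1915 0.1305] iou 0.956 edge [0.6589 0.2013] back [0.5102 0.1817]
side yellow c [ 0.5663 -0.1435 -0.0348] iou 0.907 edge [ 0.6413 -0.1461] back [ 0.4914 -0.1409]
side teal c [ 0.6506  0.0177 -0.0658] iou 0.883 edge [0.7254 0.0127] back [0.5758 0.0226]
```

View pics/fit0_top.png

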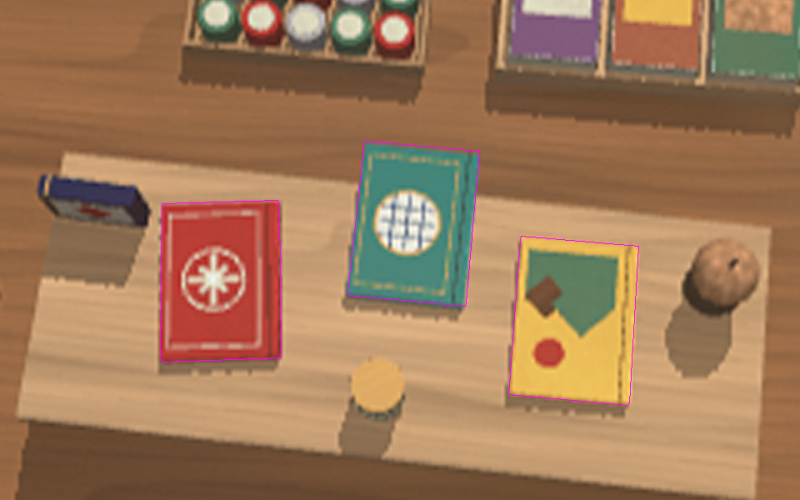

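Top crop: red is at (220,280), teal at (412,225) and yellow at (573,320), all full-size books on the riser, and the outlines fit. The visible leading edges are the crispest thing to compare, so I measure those and the riser edge directly.

```bash
cat >> h.py <<'E'
def edge(p,x0,ys,z,t=-.0235,span=.012,yr=0):
    """sub-pixel x of the strongest colour step near x0+t-slope line, for each y; line fit -> (x at yr, angle)"""
    d=np.arange(-span,span,.0005); im=cv2.GaussianBlur(p["pixels"],(3,3),0).astype(np.float32); X=[]
    for y in ys:
        P=np.stack([x0+d-(y-yr)*np.tan(t),np.full_like(d,y),np.full_like(d,z)],1)
        u=proj(p,P).astype(np.float32); s=cv2.remap(im,u[:,:1].copy(),u[:,1:].copy(),cv2.INTER_LINEAR)[:,0]
        g=np.linalg.norm(s[6:]-s[:-6],axis=1); w=g*(g>.6*g.max())*(abs(np.arange(len(g))-g.argmax())<6); X.append(P[3:-3,0]@w/w.sum())
    X=np.array(X); k=np.ones(len(X),bool)
    for _ in range(3):
        a,b=np.polyfit(ys[k]-yr,X[k],1); r=abs(X-b-a*(ys-yr)); k=r<max(.001,2*np.median(r))
    return b,-np.arctan(a),k.mean()
def edges(E):
    p=manip.snapshot("top"); R={}
    for k,(x,y,t) in E.items():
        R[k]=edge(p,x,np.linspace(y-.045,y+.045,25),.102,t,yr=y); print(k,np.round(R[k],4))
    R["riser"]=edge(p,.688,np.r_[np.linspace(-.23,-.08,25),np.linspace(.08,.24,25)],.09,-.0235,yr=.01)
    print("riser",np.round(R["riser"],4)); return R
E
python3 -c "
from h import *
edges(dict(red=(.6567,.1945,.103),yellow=(.6412,-.1466,-.024),teal=(.7254,.0078,-.0235)))"
```

```text
red [0.6562 0.1017 0.96  ]
yellow [ 0.6315 -0.0251  0.88  ]
teal [ 0.7234 -0.0374  0.96  ]
riser [ 0.6861 -0.0444  0.9   ]
```

```bash
python3 - <<'E'
from h import *
p=manip.snapshot("top")
print("riser front",edge(p,.6861,np.r_[np.linspace(-.23,-.05,25),np.linspace(.07,.24,25)],.09,-.042,yr=.01))
print("riser back",edge(p,.4265,np.r_[np.linspace(-.28,-.04,25),np.linspace(.08,.32,25)],.09,-.042,yr=.01))
for sp in(.006,.008):
    print("yellow",edge(p,.6412,np.linspace(-.19,-.1,25),.102,-.03,sp,-.146))
    print("teal",edge(p,.724,np.linspace(-.037,.053,25),.102,-.04,sp,.008))
E
```

```text
riser front (np.float64(0.6862196407503054), np.float64(-0.04454606532312447), np.float64(0.84))
riser back (np.float64(0.4252725721844697), np.float64(-0.044825966389635166), np.float64(0.98))
yellow (np.float64(0.6409249580328181), np.float64(-0.027416769190108846), np.float64(0.96))
teal (np.float64(0.7234502921579816), np.float64(-0.04260295881845315), np.float64(0.96))
yellow (np.float64(0.6409249580328181), np.float64(-0.027416769190108846), np.float64(0.96))
teal (np.float64(0.7234502921579816), np.float64(-0.04260295881845315), np.float64(0.96))
```

>>> jog_arm --pt "0 0 0 0 0 -0.097" --pt "0 0 0 0 0 -0.096" --pt "-2.46 -2.88 0 0 0 0" --pt "-2.46 -2.88 0 0 0 0" --pt "-2.46 -2.88 0 0 0 0" --pt "-2.46 -2.88 0 0 0 0" --pt "-2.46 -2.88 0 0 0 0" --pt "-2.46 -2.88 0 0 0 0" --pt "-2.46 -2.88 0 0 0 0" --pt "-2.46 -2.88 0 0 0 0" --pt "-2.46 -2.88 0 0 0 0" --pt "-2.46 -2.88 0 0 0 0" --pt "-2.46 -2.88 0 0 0 0" --pt "-2.46 -2.88 0 0 0 0" --pt "-2.46 -2.88 0 0 0 0" --pt "-2.46 -2.88 0 0 0 0" --gripper 0.6

```text
time: 3.6
position: [0.4741, 0.1878, 0.1917]
tcp_rot: [[-0.999, 0.045, 0.001], [0.045, 0.999, 0.0], [-0.001, 0.0, -1.0]]
contact_force: [-0.4, 0.5, -0.1]
gripper_width: 0.0513
grip_force: 0.0
```

>>> jog_arm --pt "0 0 1.5 0 0 0" --pt "0 0 1.5 0 0 0" --pt "0 0 1.5 0 0 0" --pt "0 0 1.5 0 0 0" --pt "0 0 1.5 0 0 0" --pt "0 0 1 0 0 0" --pt "0 0 0.5 0 0 0" --pt "0 0 0.2 0 0 0" --pt "0 0 0 0 0 0"

```text
time: 4.5
position: [0.4734, 0.1893, 0.0996]
tcp_rot: [[-0.999, 0.045, 0.0], [0.045, 0.999, 0.0], [-0.0, 0.0, -1.0]]
contact_force: [1.2, 0.0, 0.6]
gripper_width: 0.0511
grip_force: 0.0
```

>>> jog_arm --pt "0 0 0.2 0 0 0" --pt "0 0 0.2 0 0 0" --pt "0 0 0 0 0 0"

```text
time: 4.8
position: [0.4733, 0.1891, 0.0955]
tcp_rot: [[-0.999, 0.045, 0.0], [0.045, 0.999, 0.0], [-0.0, 0.0, -1.0]]
contact_force: [-0.5, -0.3, -0.5]
gripper_width: 0.0512
grip_force: 0.0
```

```bash
python3 - <<'E'
from h import *
for n in("top","side"):
    p=manip.snapshot(n); u=proj(p,[[.5,.19,.1]])[0].astype(int); x,y=max(u[0]-80,0),max(u[1]-60,0)
    cv2.imwrite(f"pics/d_{n}.png",cv2.resize(p["pixels"][y:y+120,x:x+160,::-1],(800,600),interpolation=cv2.INTER_CUBIC))
E
```

```text
(no output)
```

View pics/d_side.png

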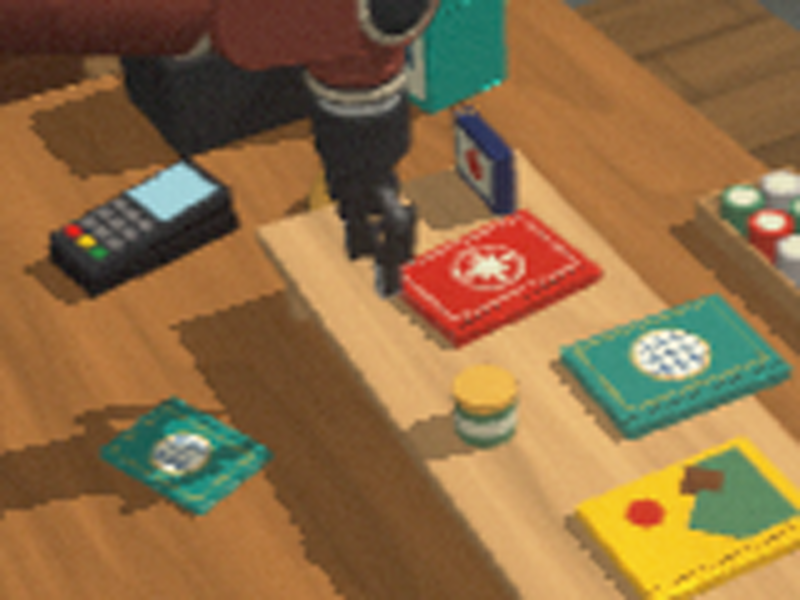

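Side crop: the fork stands on or just above the riser right behind the red book's rear edge, with finger tips at about (387,290). The red book is untouched. I lower it gently to find the board.

>>> jog_arm --pt "0 0 0.1 0 0 0" --pt "0 0 0.1 0 0 0" --pt "0 0 0.1 0 0 0" --pt "0 0 0 0 0 0"

```text
time: 5.3
position: [0.4731, 0.1891, 0.0922]
tcp_rot: [[-0.999, 0.045, -0.0], [0.045, 0.999, -0.0], [0.0, -0.0, -1.0]]
contact_force: [-0.3, 0.0, 0.4]
gripper_width: 0.0513
grip_force: 0.0
```

>>> jog_arm --pt "0 0 0.1 0 0 0" --pt "0 0 0.1 0 0 0" --pt "0 0 0 0 0 0"

```text
time: 5.6
position: [0.4731, 0.1891, 0.0902]
tcp_rot: [[-0.999, 0.045, -0.0], [0.045, 0.999, -0.0], [0.0, -0.0, -1.0]]
contact_force: [0.8, 0.7, -0.4]
gripper_width: 0.0512
grip_force: 0.0
```

>>> jog_arm --pt "0 0 0.1 0 0 0" --pt "0 0 0.1 0 0 0" --pt "0 0 0 0 0 0"

```text
time: 5.9
position: [0.4731, 0.1891, 0.0882]
tcp_rot: [[-0.999, 0.045, -0.0], [0.045, 0.999, -0.0], [0.0, -0.0, -1.0]]
contact_force: [1.0, -0.9, 0.3]
gripper_width: 0.0511
grip_force: 0.0
```

>>> jog_arm --pt "0 0 0.1 0 0 0" --pt "0 0 0 0 0 0"

```text
time: 6.1
position: [0.4731, 0.1892, 0.0873]
tcp_rot: [[-0.999, 0.045, -0.0], [0.045, 0.999, -0.0], [0.0, -0.0, -1.0]]
contact_force: [-0.8, -0.2, 0.1]
gripper_width: 0.0512
grip_force: 0.0
```

>>> jog_arm --pt "0 0 0.1 0 0 0" --pt "0 0 0 0 0 0"

```text
time: 6.3
position: [0.4731, 0.1891, 0.0863]
tcp_rot: [[-0.999, 0.045, -0.0], [0.045, 0.999, -0.0], [0.0, -0.0, -1.0]]
contact_force: [0.4, 0.8, 0.9]
gripper_width: 0.0515
grip_force: 0.0
```

>>> jog_arm --pt "0 0 0.1 0 0 0" --pt "0 0 0 0 0 0"

```text
time: 6.5
position: [0.4731, 0.1891, 0.0853]
tcp_rot: [[-0.999, 0.045, -0.0], [0.045, 0.999, -0.0], [0.0, -0.0, -1.0]]
contact_force: [-0.4, -0.8, -0.3]
gripper_width: 0.0514
grip_force: 0.0
```

>>> jog_arm --pt "0 0 0.1 0 0 0" --pt "0 0 0 0 0 0"

```text
time: 6.7
position: [0.4731, 0.1892, 0.0842]
tcp_rot: [[-0.999, 0.045, -0.0], [0.045, 0.999, -0.0], [0.0, -0.0, -1.0]]
contact_force: [0.5, -0.5, 0.3]
gripper_width: 0.0512
grip_force: 0.0
```

>>> jog_arm --pt "-0.3 0 0 0 0 0" --pt "-0.3 0 0 0 0 0" --pt "-0.3 0 0 0 0 0" --pt "-0.3 0 0 0 0 0" --pt "-0.3 0 0 0 0 0" --pt "-0.3 0 0 0 0 0" --pt "-0.3 0 0 0 0 0" --pt "-0.3 0 0 0 0 0" --pt "-0.3 0 0 0 0 0" --pt "-0.3 0 0 0 0 0" --pt "-0.3 0 0 0 0 0" --pt "-0.3 0 0 0 0 0" --pt "-0.3 0 0 0 0 0" --pt "-0.3 0 0 0 0 0" --pt "-0.3 0 0 0 0 0" --pt "-0.3 0 0 0 0 0" --pt "-0.3 0 0 0 0 0" --pt "-0.3 0 0 0 0 0" --pt "-0.2 0 0 0 0 0" --pt "0 0 0 0 0 0"

```text
time: 8.7
position: [0.5294, 0.1866, 0.0844]
tcp_rot: [[-0.999, 0.045, 0.0], [0.045, 0.999, 0.0], [-0.0, 0.0, -1.0]]
contact_force: [0.5, 0.6, -0.4]
gripper_width: 0.0508
grip_force: 0.0
```

```bash
python3 - <<'E'
from h import *
p=manip.snapshot("side")
u=proj(p,[[.56,.17,.1]])[0].astype(int); x,y=max(u[0]-80,0),max(u[1]-60,0)
cv2.imwrite("pics/push1.png",cv2.resize(p["pixels"][y:y+120,x:x+160,::-1],(800,600),interpolation=cv2.INTER_CUBIC))
for k in("red_book_edge","red_book_back","teal_book_edge"): print(k,[(round(d["score"],2),np.round(d["centre"],3)) for d in manip.landmark_of(k,p)])
edges(dict(red=(.713,.192,-.0445),yellow=(.6412,-.1466,-.024),teal=(.7254,.0078,-.0435)))
E
```

```text
red_book_edge [(0.97, array([0.657, 0.193, 0.103])), (0.29, array([ 0.609, -0.272,  0.092]))]
red_book_back [(0.89, array([0.508, 0.182, 0.1  ])), (0.31, array([0.553, 0.014, 0.005]))]
teal_book_edge [(0.72, array([0.279, 0.268, 0.004])), (0.62, array([0.722, 0.009, 0.102]))]
red [ 0.7037 -0.0197  0.92  ]
yellow [ 0.6315 -0.0249  0.88  ]
teal [ 0.7235 -0.0402  0.96  ]
riser [ 0.6861 -0.0427  0.78  ]
```

View pics/push1.png

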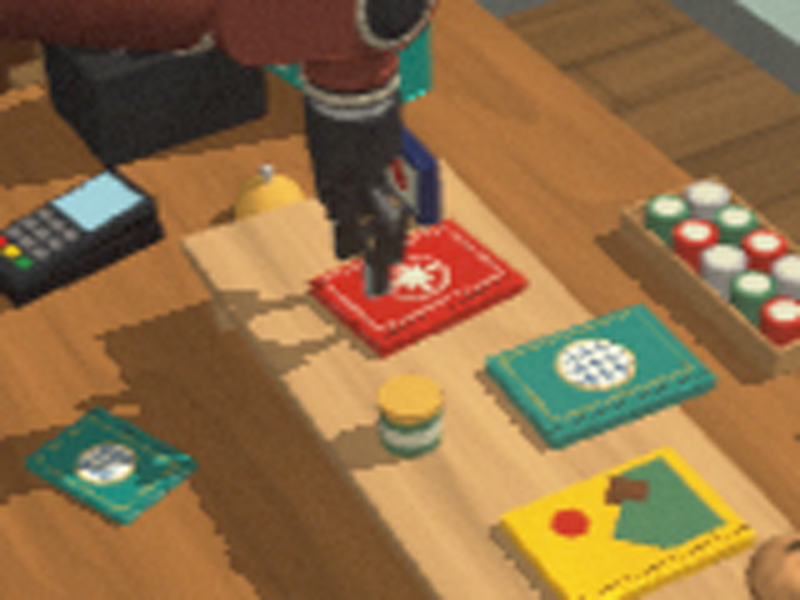

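The picture shows the fork hovering over the red book (tip at (375,293)), so it passed above the book and nothing moved. I work out the real tip height from the image.

```bash
python3 - <<'E'
from h import *
p=manip.snapshot("side")
u=proj(p,[[.56,.17,.1]])[0].astype(int); x,y=max(u[0]-80,0),max(u[1]-60,0)
for off in(-.026,-.033,-.04):
  for z in(.084,.09,.096,.102,.108,.114,.12):
    print(off,z,((proj(p,[[.5294+off*.0445,.1866+off,z]])[0]-[x,y]+.5)*5).round(0))
E
```

```text
-0.026 0.084 [379. 337.]
-0.026 0.09 [379. 332.]
-0.026 0.096 [378. 326.]
-0.026 0.102 [378. 320.]
-0.026 0.108 [378. 315.]
-0.026 0.114 [378. 309.]
-0.026 0.12 [377. 303.]
-0.033 0.084 [383. 342.]
-0.033 0.09 [382. 336.]
-0.033 0.096 [382. 331.]
-0.033 0.102 [382. 325.]
-0.033 0.108 [382. 319.]
-0.033 0.114 [381. 314.]
-0.033 0.12 [381. 308.]
-0.04 0.084 [387. 347.]
-0.04 0.09 [386. 341.]
-0.04 0.096 [386. 335.]
-0.04 0.102 [386. 330.]
-0.04 0.108 [385. 324.]
-0.04 0.114 [385. 318.]
-0.04 0.12 [385. 313.]
```

```bash
python3 - <<'E'
from h import *
s=manip.get_state(); print(s["position"],s["qpos"])
im=[]
for n in("top","side"):
    p=manip.snapshot(n)
    u=proj(p,[[.5294,.1866,.1]])[0].astype(int); x,y=u-[35,50]; print(n,x,y)
    c=cv2.resize(p["pixels"][y:y+100,x:x+70,::-1],(400,572),interpolation=cv2.INTER_CUBIC).copy()
    for off in(-.033,.033):
        for z,col in((.0844,(255,0,255)),(.12,(255,255,0))):
            q=(proj(p,[[.5294+off*.0445,.1866+off,z]])[0]-[x,y]+.5)*400/70
            cv2.circle(c,tuple(q.astype(int)),3,col,-1)
    im.append(c)
cv2.imwrite("pics/tips.png",np.hstack(im))
E
```

```text
[0.52906174 0.18670533 0.08440618] [ 2.06622074e-01 -8.34840415e-03  1.85924594e+00 -1.84140619e-05
  1.29070304e+00 -1.31950357e+00]
top 159 139
side 194 116
```

View pics/tips.png

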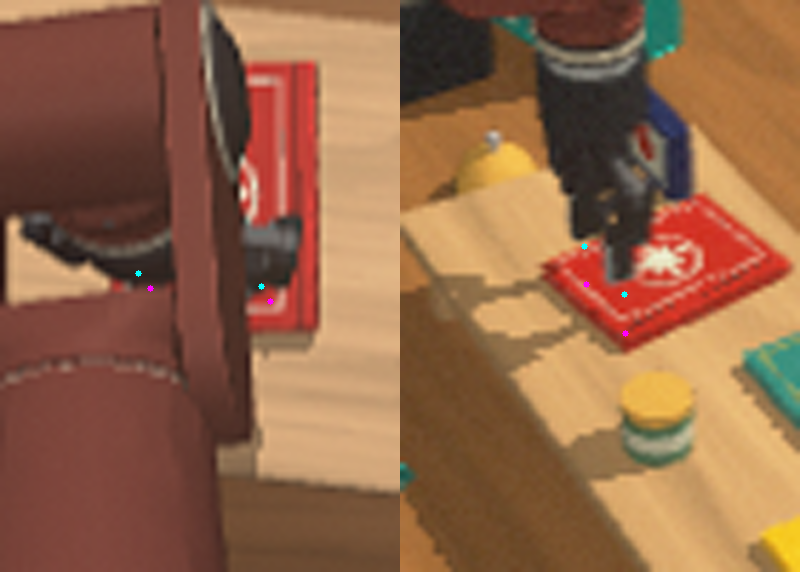

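The tips really sit about 4 cm above the reported TCP, at z ≈ 0.13. I back off behind the book and descend again, guarding on image and force.

>>> jog_arm --pt "1 0 0 0 0 0" --pt "1.5 0 0 0 0 0" --pt "1.5 0 0 0 0 0" --pt "1.5 0 0 0 0 0" --pt "1 0 0 0 0 0" --pt "0.5 0 0 0 0 0" --pt "0 0 0.5 0 0 0" --pt "0 0 0.5 0 0 0" --pt "0 0 0.5 0 0 0" --pt "0 0 0 0 0 0"

```text
time: 10.1
position: [0.4587, 0.1895, 0.0681]
tcp_rot: [[-0.999, 0.045, -0.002], [0.045, 0.999, -0.001], [0.002, -0.001, -1.0]]
contact_force: [-0.1, 0.3, 0.2]
gripper_width: 0.0513
grip_force: 0.0
```

```bash
cat > tips.py <<'E'
from h import *
import sys
s=manip.get_state(); P=s["position"]; print(P.round(4),s["contact_force"].round(2))
im=[]
for n in("top","side"):
    p=manip.snapshot(n)
    u=proj(p,[[P[0]+.02,P[1],.1]])[0].astype(int); x,y=u-[35,50]
    c=cv2.resize(p["pixels"][y:y+100,x:x+70,::-1],(400,572),interpolation=cv2.INTER_CUBIC).copy()
    for off in(-.033,.033):
        q=(proj(p,[[P[0]+off*.0445,P[1]+off,.09]])[0]-[x,y]+.5)*400/70
        cv2.circle(c,tuple(q.astype(int)),3,(255,0,255),-1)
    im.append(c)
cv2.imwrite(sys.argv[1],np.hstack(im))
E
python3 tips.py pics/tips2.png
```

```text
[0.4587 0.1895 0.0681] [-0.07  0.32  0.2 ]
```

View pics/tips2.png

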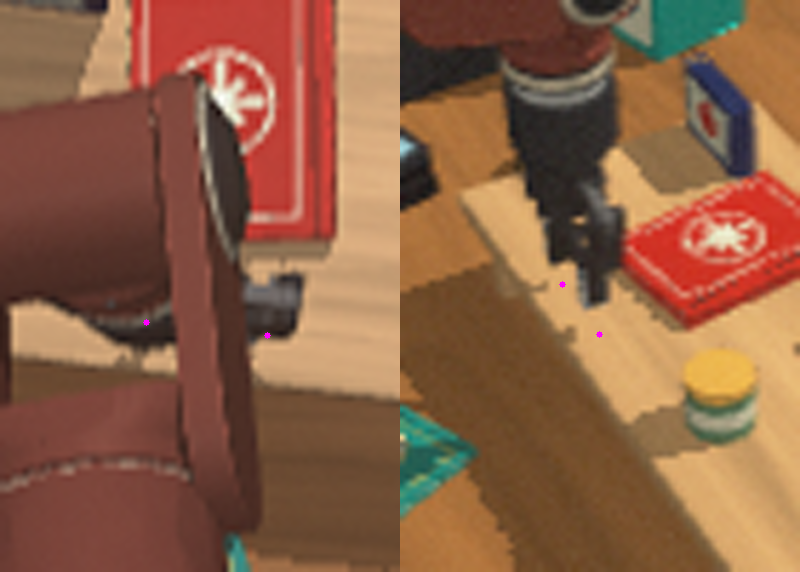

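Tips are now at (593,305) in the side half. The board-level spot beneath them is near (600,334), so about 25 mm remain. I continue down with the guard.

>>> jog_arm --pt "0 0 0.5 0 0 0" --pt "0 0 0.5 0 0 0" --pt "0 0 0.3 0 0 0" --pt "0 0 0 0 0 0"

```text
time: 10.6
position: [0.4587, 0.1896, 0.0556]
tcp_rot: [[-0.999, 0.045, -0.001], [0.045, 0.999, -0.0], [0.001, -0.0, -1.0]]
contact_force: [1.2, -0.0, 0.4]
gripper_width: 0.0513
grip_force: 0.0
```

>>> jog_arm --pt "0 0 0.15 0 0 0" --pt "0 0 0.15 0 0 0" --pt "0 0 0 0 0 0"

```text
time: 10.9
position: [0.4591, 0.1898, 0.0533]
tcp_rot: [[-0.999, 0.045, -0.0], [0.045, 0.999, -0.0], [0.0, -0.0, -1.0]]
contact_force: [-1.5, 0.6, -0.3]
gripper_width: 0.0514
grip_force: 0.0
```

>>> jog_arm --pt "0 0 0.15 0 0 0" --pt "0 0 0 0 0 0"

```text
time: 11.1
position: [0.4591, 0.1898, 0.0518]
tcp_rot: [[-0.999, 0.045, -0.0], [0.045, 0.999, -0.0], [0.0, -0.0, -1.0]]
contact_force: [-0.5, 0.8, -0.2]
gripper_width: 0.0512
grip_force: 0.0
```

>>> jog_arm --pt "0 0 0.15 0 0 0" --pt "0 0 0 0 0 0"

```text
time: 11.3
position: [0.4591, 0.1898, 0.0502]
tcp_rot: [[-0.999, 0.045, -0.0], [0.045, 0.999, -0.0], [0.0, -0.0, -1.0]]
contact_force: [0.2, 0.2, 0.4]
gripper_width: 0.0513
grip_force: 0.0
```

>>> jog_arm --pt "0 0 0.15 0 0 0" --pt "0 0 0 0 0 0"

```text
time: 11.5
position: [0.4591, 0.1898, 0.0487]
tcp_rot: [[-0.999, 0.045, -0.0], [0.045, 0.999, -0.0], [0.0, -0.0, -1.0]]
contact_force: [0.1, 0.5, 0.5]
gripper_width: 0.0511
grip_force: 0.0
```

>>> jog_arm --pt "0 0 0.15 0 0 0" --pt "0 0 0 0 0 0"

```text
time: 11.7
position: [0.4591, 0.1898, 0.0471]
tcp_rot: [[-0.999, 0.045, -0.0], [0.045, 0.999, -0.0], [0.0, -0.0, -1.0]]
contact_force: [-0.4, -0.2, 0.5]
gripper_width: 0.0512
grip_force: 0.0
```

```bash
python3 tips.py pics/tips3.png
```

```text
[0.4591 0.1898 0.0471] [-0.43 -0.22  0.54]
```

View pics/tips3.png

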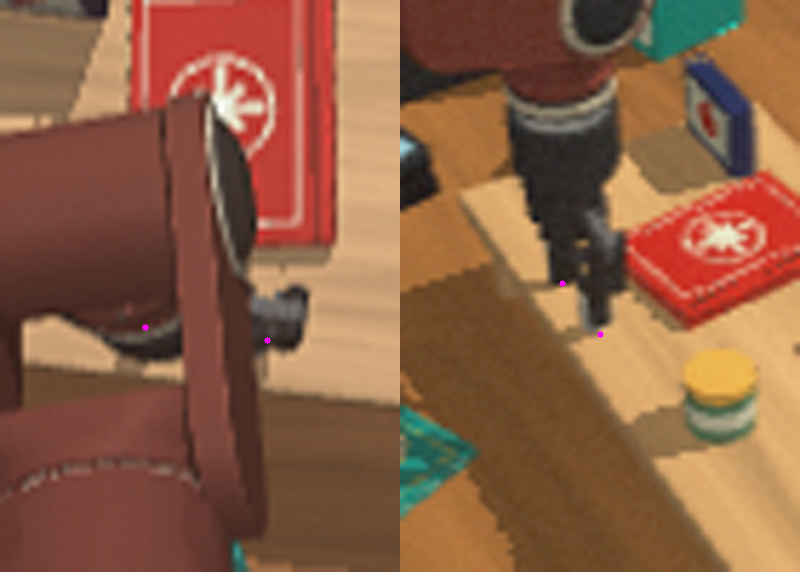

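Tip is at (590,328), about 5 mm over the board. Two more small steps down, then push.

>>> jog_arm --pt "0 0 0.1 0 0 0" --pt "0 0 0 0 0 0"

```text
time: 12.0
position: [0.4594, 0.1899, 0.0469]
tcp_rot: [[-0.999, 0.045, 0.0], [0.045, 0.999, 0.0], [-0.0, 0.0, -1.0]]
contact_force: [-1.2, -0.2, 3.0]
gripper_width: 0.0517
grip_force: 1.5
```

>>> jog_arm --pt "0 0 0.1 0 0 0" --pt "0 0 0 0 0 0"

```text
time: 12.2
position: [0.4595, 0.1899, 0.0469]
tcp_rot: [[-0.999, 0.045, -0.0], [0.045, 0.999, -0.0], [0.0, -0.0, -1.0]]
contact_force: [-4.5, -0.9, 8.6]
gripper_width: 0.0513
grip_force: 4.4
```

>>> jog_arm --pt "0 0 0.1 0 0 0" --pt "0 0 0 0 0 0"

```text
time: 12.4
position: [0.4595, 0.1899, 0.0468]
tcp_rot: [[-0.999, 0.045, -0.001], [0.045, 0.999, -0.0], [0.001, -0.0, -1.0]]
contact_force: [-7.6, -2.7, 14.0]
gripper_width: 0.0514
grip_force: 7.2
```

Board contact came at reported z = 0.047. I lift 3 mm clear and push, stopping short.

>>> jog_arm --pt "0 0 -0.4 0 0 0" --pt "0 0 -0.2 0 0 0" --pt "0 0 0 0 0 0" --pt "-0.4 0 0 0 0 0" --pt "-0.5 0 0 0 0 0" --pt "-0.5 0 0 0 0 0" --pt "-0.4 0 0 0 0 0" --pt "-0.3 0 0 0 0 0" --pt "-0.3 0 0 0 0 0" --pt "-0.3 0 0 0 0 0" --pt "-0.3 0 0 0 0 0" --pt "-0.3 0 0 0 0 0" --pt "-0.3 0 0 0 0 0" --pt "-0.3 0 0 0 0 0" --pt "-0.3 0 0 0 0 0" --pt "-0.3 0 0 0 0 0" --pt "-0.3 0 0 0 0 0" --pt "-0.3 0 0 0 0 0" --pt "0 0 0 0 0 0"

```text
time: 14.3
position: [0.5108, 0.1874, 0.0504]
tcp_rot: [[-0.999, 0.045, 0.001], [0.045, 0.999, -0.0], [-0.001, -0.0, -1.0]]
contact_force: [0.0, 0.3, -1.3]
gripper_width: 0.0512
grip_force: 0.0
```

```bash
python3 - <<'E'
from h import *
p=manip.snapshot("side")
for k in("red_book_edge","red_book_back","teal_book_edge"): print(k,[(round(d["score"],2),np.round(d["centre"],3)) for d in manip.landmark_of(k,p)])
v,q,m=fit(p,"red",(.60,.187,0)); print(v,q)
E
```

```text
red_book_edge [(0.78, array([0.676, 0.184, 0.103]))]
red_book_back [(0.84, array([0.529, 0.182, 0.102]))]
teal_book_edge [(0.94, array([0.279, 0.267, 0.006])), (0.9, array([0.724, 0.004, 0.099])), (0.5, array([ 0.567, -0.142,  0.086]))]
[0.60274409 0.18505108 0.04926784] 0.8333651460202328
```

>>> jog_arm --pt "-0.3 0 0 0 0 0" --pt "-0.3 0 0 0 0 0" --pt "-0.3 0 0 0 0 0" --pt "-0.3 0 0 0 0 0" --pt "-0.3 0 0 0 0 0" --pt "-0.3 0 0 0 0 0" --pt "-0.3 0 0 0 0 0" --pt "-0.3 0 0 0 0 0" --pt "-0.3 0 0 0 0 0" --pt "-0.3 0 0 0 0 0" --pt "-0.3 0 0 0 0 0" --pt "-0.3 0 0 0 0 0" --pt "-0.3 0 0 0 0 0" --pt "-0.2 0 0 0 0 0" --pt "0 0 0 0 0 0"

```text
time: 16.0
position: [0.5517, 0.1856, 0.0504]
tcp_rot: [[-0.999, 0.045, 0.001], [0.045, 0.999, -0.0], [-0.001, -0.0, -1.0]]
contact_force: [-0.1, 0.4, 0.9]
gripper_width: 0.0513
grip_force: 0.0
```

```bash
python3 - <<'E'
from h import *
p=manip.snapshot("side")
for k in("red_book_edge","red_book_back","teal_book_edge"): print(k,[(round(d["score"],2),np.round(d["centre"],3)) for d in manip.landmark_of(k,p)])
p=manip.snapshot("top")
for sp in(.01,.02): print(edge(p,.716,np.linspace(.145,.235,25),.102,-.0445,sp,.187))
E
```

```text
red_book_edge [(0.91, array([0.714, 0.17 , 0.104])), (0.44, array([0.642, 0.305, 0.093]))]
red_book_back [(0.94, array([0.562, 0.178, 0.101]))]
teal_book_edge [(0.93, array([0.277, 0.269, 0.005])), (0.63, array([0.723, 0.007, 0.101])), (0.24, array([0.648, 0.011, 0.09 ]))]
(np.float64(0.7117765722829996), np.float64(-0.052621394467417794), np.float64(0.92))
(np.float64(0.7038380057599462), np.float64(0.01896281514364183), np.float64(0.96))
```

>>> jog_arm --pt "-0.3 0 0 0 0 0" --pt "-0.3 0 0 0 0 0" --pt "-0.3 0 0 0 0 0" --pt "-0.3 0 0 0 0 0" --pt "-0.3 0 0 0 0 0" --pt "-0.2 0 0 0 0 0" --pt "0 0 0 0 0 0" --pt "0 0 0 0 0 0"

```text
time: 17.05
position: [0.5685, 0.1849, 0.0504]
tcp_rot: [[-0.999, 0.045, 0.001], [0.045, 0.999, -0.0], [-0.001, 0.0, -1.0]]
contact_force: [0.3, -0.0, 0.0]
gripper_width: 0.0511
grip_force: 0.0
```

```bash
python3 - <<'E'
from h import *
p=manip.snapshot("side")
for k in("red_book_edge","red_book_back"): print(k,[(round(d["score"],2),np.round(d["centre"],3)) for d in manip.landmark_of(k,p)])
p=manip.snapshot("top")
for sp in(.008,.012): print(edge(p,.73,np.linspace(.125,.215,25),.102,-.0445,sp,.172))
print(edge(p,.724,np.linspace(-.037,.053,25),.102,-.04,.008,.008))
E
```

```text
red_book_edge [(0.58, array([0.731, 0.168, 0.101]))]
red_book_back [(0.79, array([0.584, 0.179, 0.101])), (0.58, array([0.723, 0.005, 0.1  ]))]
(np.float64(0.7283733168112709), np.float64(-0.11124249374753406), np.float64(1.0))
(np.float64(0.7260954603800124), np.float64(-0.10510128530598489), np.float64(1.0))
(np.float64(0.7234070433375969), np.float64(-0.04508332819953774), np.float64(0.92))
```

>>> jog_arm --pt "0.5 0 0 0 0 0" --pt "1.5 0 -0.5 0 0 0" --pt "2 0 -2 0 0 0" --pt "2 0 -3 0 0 0" --pt "2 0 -3 0 0 0" --pt "2 0 -1.5 0 0 0" --pt "1 -4 0 0 0 0" --pt "0 -4 0 0 0 0" --pt "0 -4 0 0 0 0" --pt "0 -4 0 0 0 0" --pt "0 -4 0 0 0 0" --pt "0 -4 0 0 0 0" --pt "0 -4 0 0 0 0" --pt "0 -4 0 0 0 0" --pt "0 -1 0 0 0 0" --pt "0 0 0 0 0 0"

```text
time: 18.85
position: [0.4431, -0.1407, 0.1504]
tcp_rot: [[-0.999, 0.048, -0.0], [0.048, 0.999, 0.0], [0.0, 0.0, -1.0]]
contact_force: [-0.0, 0.7, 0.7]
gripper_width: 0.0514
grip_force: 0.0
```

```bash
python3 - <<'E'
from h import *
p=manip.snapshot("side")
for k in("red_book_edge","red_book_back","red_book"): print(k,[(round(d["score"],2),np.round(d["centre"],3)) for d in manip.landmark_of(k,p)])
p=manip.snapshot("top")
for k in("red_book_edge","red_book_back","red_book"): print(k,[(round(d["score"],2),np.round(d["centre"],3)) for d in manip.landmark_of(k,p)])
v,q,m=fit(p,"red",(.652,.175,-.04)); print(v,q)
for sp in(.006,.01,.014): print(edge(p,.728,np.linspace(.125,.215,25),.102,-.06,sp,.172))
print(edge(p,.724,np.linspace(-.037,.053,25),.102,-.04,.008,.008))
E
```

```text
red_book_edge [(0.49, array([0.729, 0.168, 0.106]))]
red_book_back [(0.61, array([0.582, 0.176, 0.1  ]))]
red_book [(0.67, array([0.654, 0.168, 0.09 ]))]
red_book_edge [(0.94, array([0.729, 0.17 , 0.098]))]
red_book_back [(0.61, array([0.579, 0.171, 0.1  ]))]
red_book [(0.95, array([0.656, 0.173, 0.085]))]
[ 0.65537664  0.17229593 -0.04909394] 0.9888418185944474
(np.float64(0.7263042066348061), np.float64(-0.04441738528166541), np.float64(1.0))
(np.float64(0.7223267100061203), np.float64(-0.04435142892474247), np.float64(0.84))
(np.float64(0.7220696686678093), np.float64(-0.043611595707697126), np.float64(0.56))
(np.float64(0.7234169968408082), np.float64(-0.04605821476550792), np.float64(0.96))
```

>>> jog_arm --pt "0 0 1.5 0 0 0" --pt "0 0 2 0 0 0" --pt "0 0 2 0 0 0" --pt "0 0 2 0 0 0" --pt "0 0 1.5 0 0 0" --pt "0 0 0.7 0 0 0" --pt "0 0 0.3 0 0 0" --pt "0 0 0 0 0 0" --pt "0 0 0 0 0 0"

```text
time: 20.15
position: [0.4441, -0.1401, 0.0512]
tcp_rot: [[-0.999, 0.045, 0.001], [0.045, 0.999, -0.001], [-0.001, -0.001, -1.0]]
contact_force: [-0.3, 0.7, -0.4]
gripper_width: 0.051
grip_force: 0.0
```

```bash
python3 - <<'E'
from h import *
p=manip.snapshot("top")
for sp in(.004,.005,.006): print(edge(p,.7315,np.linspace(.13,.21,25),.102,-.0445,sp,.17))
d=np.arange(.715,.742,.0015)
for y in(.155,.185): 
    q=proj(p,np.stack([d+.0445*(y-.17),d*0+y,d*0+.102],1)).astype(np.float32)
    print(cv2.remap(p["pixels"],q[:,:1].copy(),q[:,1:].copy(),cv2.INTER_LINEAR)[:,0].tolist())
E
```

```text
(np.float64(0.7304787912171565), np.float64(-0.04463056274039447), np.float64(1.0))
(np.float64(0.7299715378283187), np.float64(-0.0468149201227741), np.float64(1.0))
(np.float64(0.7299097010743998), np.float64(-0.04565457301560566), np.float64(0.96))
[[194, 82, 72], [195, 90, 78], [197, 96, 83], [197, 95, 82], [194, 86, 74], [192, 78, 67], [192, 69, 61], [191, 61, 55], [186, 71, 58], [180, 81, 63], [172, 90, 66], [163, 98, 69], [156, 105, 71], [154, 107, 72], [152, 108, 72], [155, 109, 73], [157, 110, 74], [158, 110, 74], [159, 110, 73]]
[[196, 83, 72], [198, 91, 80], [200, 98, 86], [200, 98, 86], [196, 88, 77], [194, 78, 69], [192, 70, 61], [191, 61, 54], [185, 70, 57], [179, 81, 62], [171, 90, 65], [163, 98, 68], [157, 104, 70], [156, 106, 71], [156, 109, 72], [158, 110, 73], [160, 111, 74], [161, 111, 74], [160, 111, 74]]
```

Red is square and level to about 1 mm. Its final tool position carries over to yellow, so I push 11.0 cm along the riser's x.

>>> jog_arm --pt "-0.4 0 0 0 0 0" --pt "-0.5 0 0 0 0 0" --pt "-0.5 0 0 0 0 0" --pt "-0.5 0 0 0 0 0" --pt "-0.4 0 0 0 0 0" --pt "-0.3 0 0 0 0 0" --pt "-0.3 0 0 0 0 0" --pt "-0.3 0 0 0 0 0" --pt "-0.3 0 0 0 0 0" --pt "-0.3 0 0 0 0 0" --pt "-0.3 0 0 0 0 0" --pt "-0.3 0 0 0 0 0" --pt "-0.3 0 0 0 0 0" --pt "-0.3 0 0 0 0 0" --pt "-0.3 0 0 0 0 0" --pt "-0.3 0 0 0 0 0" --pt "0 0 0 0 0 0"

```text
time: 21.9
position: [0.5001, -0.1424, 0.0505]
tcp_rot: [[-0.999, 0.045, 0.001], [0.045, 0.999, -0.0], [-0.001, -0.0, -1.0]]
contact_force: [0.3, -1.1, 0.1]
gripper_width: 0.0513
grip_force: 0.0
```

>>> jog_arm --pt "-0.3 0 0 0 0 0" --pt "-0.3 0 0 0 0 0" --pt "-0.3 0 0 0 0 0" --pt "-0.3 0 0 0 0 0" --pt "-0.3 0 0 0 0 0" --pt "-0.3 0 0 0 0 0" --pt "-0.3 0 0 0 0 0" --pt "-0.3 0 0 0 0 0" --pt "-0.3 0 0 0 0 0" --pt "-0.3 0 0 0 0 0" --pt "-0.3 0 0 0 0 0" --pt "-0.3 0 0 0 0 0" --pt "-0.3 0 0 0 0 0" --pt "-0.2 0 0 0 0 0" --pt "0 0 0 0 0 0" --pt "0 0 0 0 0 0"

```text
time: 23.5
position: [0.5408, -0.1442, 0.0504]
tcp_rot: [[-0.999, 0.045, 0.001], [0.045, 0.999, -0.0], [-0.001, -0.0, -1.0]]
contact_force: [1.0, -0.1, -0.2]
gripper_width: 0.0512
grip_force: 0.0
```

```bash
python3 - <<'E'
from h import *
for n in("side","top"):
    p=manip.snapshot(n)
    for k in("yellow_book_edge","yellow_book_back"): print(k,[(round(d["score"],2),np.round(d["centre"],3)) for d in manip.landmark_of(k,p)])
s=manip.get_state()["position"]; print("u",s[0]*.999-.0445*s[1])
E
```

```text
yellow_book_edge [(0.81, array([ 0.704, -0.151,  0.103])), (0.57, array([ 0.279, -0.245,  0.006])), (0.34, array([ 0.626, -0.146,  0.087]))]
yellow_book_back [(0.86, array([ 0.348, -0.172,  0.009])), (0.7, array([ 0.554, -0.145,  0.104]))]
yellow_book_edge [(0.92, array([ 0.283, -0.25 ,  0.008])), (0.69, array([ 0.701, -0.151,  0.103]))]
yellow_book_back [(0.64, array([ 0.341, -0.17 ,  0.009]))]
u 0.5462557515445953
```

>>> jog_arm --pt "-0.3 0 0 0 0 0" --pt "-0.3 0 0 0 0 0" --pt "-0.3 0 0 0 0 0" --pt "-0.3 0 0 0 0 0" --pt "-0.2 0 0 0 0 0" --pt "0 0 0 0 0 0" --pt "0 0 0 0 0 0" --pt "0.5 0 0 0 0 0" --pt "1.5 0 -0.5 0 0 0" --pt "2 0 -2 0 0 0" --pt "2 0 -3 0 0 0" --pt "2 0 -3 0 0 0" --pt "2 0 -2 0 0 0" --pt "2 0 0 0 0 0" --pt "2 0 0 0 0 0" --pt "1 0 0 0 0 0" --pt "0 0 0 0 0 0"

```text
time: 25.5
position: [0.4038, -0.138, 0.1553]
tcp_rot: [[-0.999, 0.046, 0.001], [0.046, 0.999, -0.0], [-0.001, -0.0, -1.0]]
contact_force: [0.5, 0.2, -0.0]
gripper_width: 0.0512
grip_force: 0.0
```

```bash
python3 - <<'E'
from h import *
report("end",dict(red=(.655,.172,-.045),teal=(.648,.01,-.04),yellow=(.642,-.148,-.045)))
p=manip.snapshot("top")
for n,x,y in(("red",.7315,.17),("teal",.7245,.008),("yellow",.7175,-.152)):
    x,t,k=edge(p,x,np.linspace(y-.04,y+.04,25),.102,-.0445,.005,y); print(n,x,t,k,"u",x*.999-.0445*y)
for n in("side","top"):
    p=manip.snapshot(n)
    for k in("tea_tin","globe","card_box","yellow_book_edge","red_book_edge","teal_book_edge"): print(n,k,[(round(d["score"],2),np.round(d["centre"],3).tolist()) for d in manip.landmark_of(k,p)])
E
```

```text
top red c [ 0.6545  0.1728 -0.0493] iou 0.985 edge [0.7294 0.1691] back [0.5796 0.1765]
top teal c [ 0.6486  0.0086 -0.0479] iou 0.930 edge [0.7235 0.0051] back [0.5736 0.0122]
top yellow c [ 0.641  -0.1502 -0.0425] iou 0.985 edge [ 0.716  -0.1534] back [ 0.5661 -0.147 ]
side red c [ 0.6643  0.176  -0.0395] iou 0.576 edge [0.7392 0.1731] back [0.5894 0.179 ]
side teal c [0.6515 0.014  0.0054] iou 0.895 edge [0.7265 0.0144] back [0.5765 0.0136]
side yellow c [ 0.6423 -0.1467 -0.0611] iou 0.927 edge [ 0.7171 -0.1512] back [ 0.5674 -0.1421]
red 0.7299338119391503 -0.04652020147644785 1.0 u 0.7216388781272111
teal 0.7233944778284501 -0.044034176680897846 1.0 u 0.7223150833506217
yellow 0.7162573262233919 -0.045582170151981224 1.0 u 0.7223050688971685
side tea_tin [(0.71, [0.652, 0.169, 0.091])]
side globe [(0.82, [0.607, -0.272, 0.094])]
side card_box []
side yellow_book_edge [(0.91, [0.715, -0.154, 0.101]), (0.81, [0.281, -0.244, 0.008])]
side red_book_edge [(0.77, [0.728, 0.168, 0.102]), (0.67, [0.719, -0.156, 0.102])]
side teal_book_edge [(0.87, [0.721, 0.007, 0.102]), (0.61, [0.276, 0.266, 0.003]), (0.16, [0.433, -0.518, -0.002])]
top tea_tin []
top globe [(0.68, [0.608, -0.276, 0.093])]
top card_box [(0.74, [0.641, 0.305, 0.091]), (0.53, [0.556, 0.015, -0.0]), (0.39, [0.571, 0.468, 0.001])]
top yellow_book_edge [(0.69, [0.714, -0.152, 0.103]), (0.64, [0.281, -0.246, 0.006])]
top red_book_edge [(0.84, [0.73, 0.168, 0.099]), (0.6, [0.565, -0.145, 0.107])]
top teal_book_edge [(0.95, [0.279, 0.267, 0.008]), (0.87, [0.726, 0.006, 0.097])]
```

View pics/end_top.png

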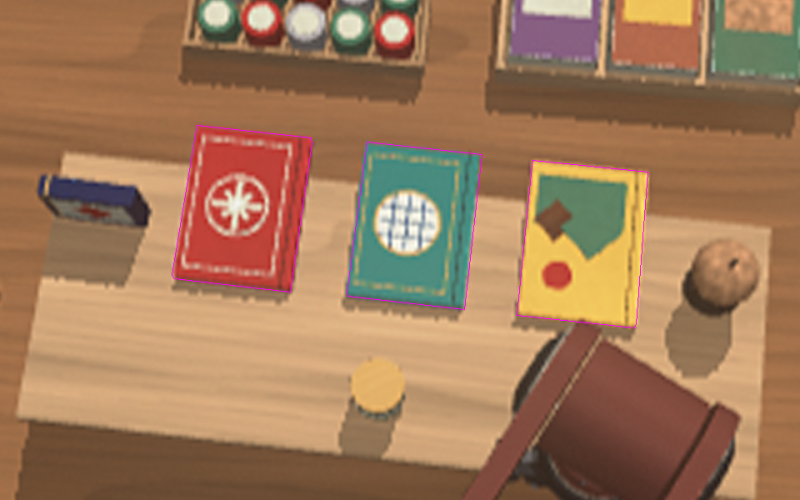

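The picture shows all three leading edges level: red (250,130), teal (420,148) and yellow (590,167). The books are square, the tin, card box and globe are where they were, and the arm is clear.

```bash
python3 -c "
from rig import manip
print(manip.job_done())"
```

```text
the job is handed in; nothing more can be done
None
```

I pushed the red and yellow books out, square to the riser's edge and level with the teal book to about 1 mm by the top camera. The teal book and the other things on the riser look unmoved, and the job was handed in at about 26 s with no verdict shown.

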